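# Turn the tone hole up and seat its key cup level on the rim

### The arm

A 6-joint arm with a two-finger parallel gripper is mounted at the origin on the work surface. World frame = base frame: x ahead of the robot, y to its left, z up, the work surface at z = 0. Lengths are in mm, angles in rad, forces in N, time in s.
With the tool pointing down it reaches from about 325 to 900 mm from the base axis. Payload 6.1 kg.
Tool frame: the origin (TCP) lies between the finger pads; the fingertips stand ctrl.nose_length ahead of it and the grasp point (between the pads) lies 2 mm behind it (ctrl.nose_length is the distance from the TCP to the fingertips, in mm); z points along the fingers, y is the line along which they close (so a half turn about z gives the same grasp; the last joint's range is limited). The gripper opens to 85 mm and grips with 20 to 120 N. Pads are 22 mm wide; open, the fingers measure 114 mm over their backs; the gripper's body (76 mm by 85 mm) begins 54 mm behind the grasp point. The pads swing forward as they close: fully open they stand 13 mm farther back than shut.
Start: joints at [1.124, 0.22, 1.526, -0, 1.395, -0.126], TCP at [197.077, 593.107, 221.3] pointing down, gripper open.
Joint ranges: [-2.98, 2.98], [-0.91, 2.08], [0.09, 2.57], [-1.24, 4.39], [0.2, 2.65], [-2.68, 2.68]. Speed limits (rad/s): [2.57, 2.57, 3.01, 3.14, 3.14, 3.14].

### API

Orientations are given as a unit quaternion [x, y, z, w].
In Python, from workcell import sensors, cams, ctrl gives the robot as it stands.
- The arm moves only by the tool jog_arm, never from a script. Its argument "commands" is a list of rows, each a list of 3 entries, a list of its own where there are three numbers: the opening in per cent of the stroke, from 0 (shut) to 100 (fully open), then the shift along the tool's x, y, z in mm, then the turn, a rotation vector about the tool's x, y, z in degrees. A call has 1 to 10 rows; each row is the pose to reach, as a shift and turn from the pose commanded when the call began, along the tool's axes at that moment; what a row does not reach only later rows make up. A row lasts 1/12 s, in which the tool goes at most 41.7 mm and 7.16 degrees, less where a joint would pass 70% of its speed; a pose out of reach is approached as far as the arm can. A call with a gripper value outside its range is refused whole. The fingers move at their own pace and stop on an object; "squeeze" is the grip in N (left out, the last holds). Time passes only in rows, so rows that repeat a pose let the fingers close. It gives the time, the measured TCP pose, the force, the opening and the grip force at its end, in the units of the state.
- sensors.observe(): the state, without advancing time (a new reading comes with each control period).
- cams.snapshot(name): name is "scene" or "top" or "wrist"; returns a dict with "frame" (384x512x3 uint8, red, green, blue), "K" (3x3 intrinsics, pixels), "R" (3x3) and "t" (3): a world point X has camera coordinates R X + t; the wrist camera has in their place "T_tool_cam" (4x4, takes a point from camera to tool coordinates, whose origin is the TCP and whose axes are the flange's). Camera axes: x right, y down, z forward; pixel columns grow to the right and rows downward; lengths in mm; the calibration is good to about 2 mm. A picture is of the moment at which its call begins: read the wrist's pose just before it. There is no depth.
- ctrl.sign_off(): hands the job in; it is judged then, once.
The state is a dict: "clock": time; "q": joint angles; "joint_vel": joint speeds; "tau": joint torques, N m; "tool_pos": TCP position; "tool_rot": TCP orientation; "ft_force": force on the tool from outside, world axes, zero at the start; "moment": the same for the moment, N m; "opening": finger opening in mm; "grasp_force": force on a finger pad.
Only numpy, scipy, OpenCV 4.12 (cv2) and the standard library are available. Lean on these libraries where they do the work, as an engineer would, in place of code of your own. Each camera call takes 0.05 s, during which the arm holds its last target. There are 200 camera calls.

### The job

Roll the brass tube in its V-cradle, without lifting it out, until its tone hole faces straight up, and let go of it. Then take the large silver-coloured key cup from its sloping rest and lay it, pad down and without dropping it, centred on the tone-hole rim so that it sits fully seated and level all round. Leave the small brass cup, the can, the jar, the tin, the pliers and the screwdriver where they are.

Things in the scene. Friction and masses are not known exactly. Their poses are not given: they have to be found in the camera images.
- cradle: Wooden V-cradle, fixed. Origin on the axis of the tube it holds, 80 mm above the bench; x and z are level, z along the tube, y straight up. Two felt-lined 90-degree V supports, each 16 mm thick, centred at z = -40 and +40 mm; they reach up to about 5 mm below the tube's axis and 48 mm to either side of it. Base board 110 mm (x) by 120 mm (z), 14 mm thick, on the bench. Past the far side of the work area lie a clarinet joint, a mallet, bins and a tool stand, all fixed.
- tube: Brass instrument tube lying loose in the V-cradle, 58 mm outside diameter, 200 mm long, about 0.4 kg. Origin on its axis, at mid-length; z along the axis, y out through the tone hole. It overhangs each V support by about 52 mm, and can be gripped across its diameter there; it turns about its axis in the V and stays where friction holds it. At the start the hole leans 26 to 57 degrees from vertical, away from the robot.
- rim (a point): Centre of the tone-hole rim, 43 mm from the tube axis; axes as the tube's (y out of the hole). The rim is the flat end of a round chimney, 54 mm outside and 46 mm inside diameter, standing 14 mm out of the tube at mid-length.
- cup_large: The large key cup (the cover), loose: silver-coloured disc 68 mm in diameter and 8 mm thick, about 0.12 kg. Origin at the centre of its flat pad face, which lies on the rim when seated; z points out of its back. A centred round boss, 34 mm in diameter, stands 4 mm below the pad face and enters the hole. On the back, along x, is a centred arm 10 mm wide (y), 52 mm long, from z = 8 to 28 mm, topped by a 10 mm hinge tube 64 mm long whose top is at z = 33 mm: grip it across y.
- cup_small: A small brass key cup of the same form, disc 50 mm in diameter, on the other rest; not needed. Origin at the centre of its pad face, z out of its back.
- rest_a: Fixed sloping wooden rest that holds the large key cup at the start. Origin on the sloping face under the cup's pad face, 100 mm above the bench; z is square to the slope (35 degrees from vertical, leaning to the robot's side), x up the slope. 100 mm by 130 mm; two steel pins stand 6 mm above the face below the cup.
- rest_b: A like rest that holds the small cup; origin and axes as the other's.
- can: Plain steel can, 76 mm in diameter, 150 mm tall, loose. Origin at the centre of its underside.
- jar: Amber jar with a black lid, 68 mm in diameter, 85 mm tall, loose. Origin at the centre of its underside.
- pliers: Pliers with red handles lying on the bench, 160 mm long (x), 60 mm wide, 14 mm high, loose. Origin on the underside.
- tin: Low round blue tin, 64 mm in diameter, 36 mm tall, loose. Origin at the centre of its underside.
- screwdriver: Screwdriver lying on the bench along its x, 200 mm long, 26 mm high, loose. Origin on its underside.
Not all that is in view belongs to the job. Leave any pink or turquoise look-alike of the tube alone.

How it is judged (in metres and radians):
On the way, in this order (a step that is already met when the one before it is completed fails the run):
1. the tube lies in the cradle with its tone hole facing up within 6 degrees, and is let go (angle between tube's own y axis and vertical below 0.105 rad and x of tube in the frame of cradle between -0.005 and 0.005 m and y of tube in the frame of cradle between -0.005 and 0.005 m and z of tube in the frame of cradle between -0.03 and 0.03 m and contact force between the fingers and tube below 0.2 N), for 0.2 s.
2. the large key cup sits on the rim, seated and level (horizontal distance between cup_large and rim below 0.0075 m and y of cup_large in the frame of rim between -0.0025 and 0.0025 m and angle between cup_large's own z axis and vertical below 0.12 rad and angle between the z axis of cup_large and the y axis of tube, either way round below 0.05 rad), for 0.2 s.
At the end, for the whole second after the job is handed in: Tube in the V-cradle (axis within 5 mm, 30 mm lengthwise), hole facing up within 6 degrees. Large cup on the rim: centred within 7.5 mm, pad face within 2.5 mm of the rim plane, parallel to it within 3 degrees, level within 7. Both released and at rest (all of step 1 and all of step 2 and contact force between the fingers and cup_large below 0.2 N and linear speed of each of cup_large, tube below 0.01 m/s); the robot touches nothing.
It fails at once if the small brass key cup is moved more than 25 mm (distance of cup_small from where it was at the start of the episode above 0.025 m).
It fails at once if another thing on the bench (can, jar, tin, pliers, screwdriver) is pushed more than 25 mm from its place (distance of any of can, jar, pliers, tin, screwdriver from where it was at the start of the episode above 0.025 m).
It fails at once if the tube is lifted out of the V-cradle (more than 25 mm up) (y of tube in the frame of cradle above 0.025 m).
It fails at once if the large key cup is dropped or thrown (moves faster than 0.4 m/s while no finger touches it) (contact force between the fingers and cup_large below 0.01 N and linear speed of cup_large above 0.4 m/s).
It also fails if it takes over 67 s, if anything falls off the work surface, if the arm or the gripper's body presses on something with over 40 N, if the wrist force passes 120 N, or if a joint passes its speed limit or range.

## Working session

There is one attempt and no reset: what is moved stays moved. The work goes in short steps, Python scripts to look and compute and a tool call to move; the robot and the scene stay as the last step left them, time stands still between calls to the robot, and variables do not carry over. Pictures are saved under pics/ and viewed, at most 10 in all, crops included, and the job is handed in when it is done.

Besides the shell and the picture viewer there is one more tool, called after "Emit:" by a JSON object that holds its "name" and its "arguments", one argument or row to a line. jog_arm: Moves the arm, as the interface text tells. Its arguments: {"type":"object","properties":{"commands":{"type":"array"},"squeeze":{"type":"number"}},"required":["commands"]}

```bash
mkdir -p pics
cat > h.py <<'E'
from workcell import sensors,cams,ctrl
import numpy as np,cv2,pickle
from scipy.spatial.transform import Rotation as R
def snap(n,save):
    o=sensors.observe(); s=cams.snapshot(n); cv2.imwrite('pics/'+save+'.png',s['frame'][:,:,::-1])
    K=np.array(s['K']);
    if n=='wrist':
        T=np.array(s['T_tool_cam']); W=np.eye(4); W[:3,:3]=R.from_quat(o['tool_rot']).as_matrix(); W[:3,3]=o['tool_pos']
        C=np.linalg.inv(W@T); Rm,t=C[:3,:3],C[:3,3]
    else: Rm,t=np.array(s['R']),np.array(s['t']).ravel()
    pickle.dump((K,Rm,t),open('pics/'+save+'.pkl','wb'))
def cam(save): return pickle.load(open('pics/'+save+'.pkl','rb'))
def proj(save,X):
    K,Rm,t=cam(save); p=(np.atleast_2d(X)@Rm.T+t)@K.T; return p[:,:2]/p[:,2:]
def onz(save,u,z):
    K,Rm,t=cam(save); d=Rm.T@np.linalg.inv(K)@[u[0],u[1],1]; c=-Rm.T@t; return c+d*(z-c[2])/d[2]
E
python3 - <<'E'
from h import *
for n in('scene','top'):
    snap(n,n+'0'); K,Rm,t=cam(n+'0'); print(n,-Rm.T@t,Rm[2],K[0,0])
print(sensors.observe()['tool_rot'],ctrl.nose_length)
E
```

```text
scene [1284.90439926 -808.50863307  800.13368966] [-0.6335955   0.54329191 -0.55080907] 417.6004579997941
top [ 313.40155125 -113.5738664   994.75668534] [ 0.17773978 -0.00657133 -0.98405558] 376.54953227713463
[ 1.59743651e-01  9.87158159e-01 -8.22560729e-04 -2.43292045e-04] 17.0
```

View pics/scene0.png

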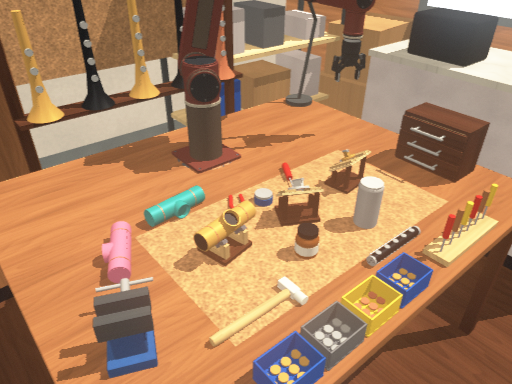

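View pics/top0.png

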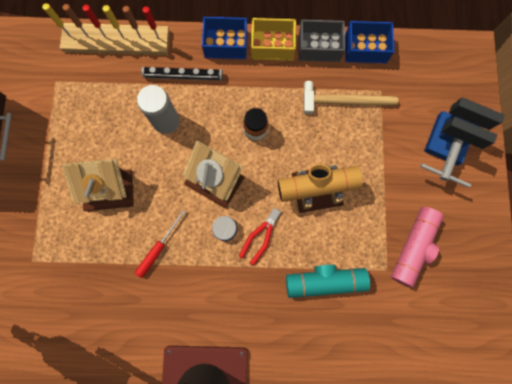

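The scene view shows the tube at about (228,225), with the large cup on its rest at (298,200). In the top view, the tube runs from (280,190) to (362,178) with its hole at (320,174), and the large cup is at (210,174). Next I'll enlarge both.

Run:
```python
from h import *
a=cv2.imread('pics/top0.png')[135:225,170:370]; b=cv2.imread('pics/scene0.png')[170:265,180:340]
A=cv2.resize(a,None,fx=4,fy=4,interpolation=2)[:, :800]
A=cv2.resize(a,(666,300),interpolation=2); B=cv2.resize(b,(505,300),interpolation=2)
c=np.zeros((600,800,3),np.uint8);c[:300,:666]=A;c[300:,:505]=B;cv2.imwrite('pics/crop0.png',c)
```

```text
(no output)
```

View pics/crop0.png

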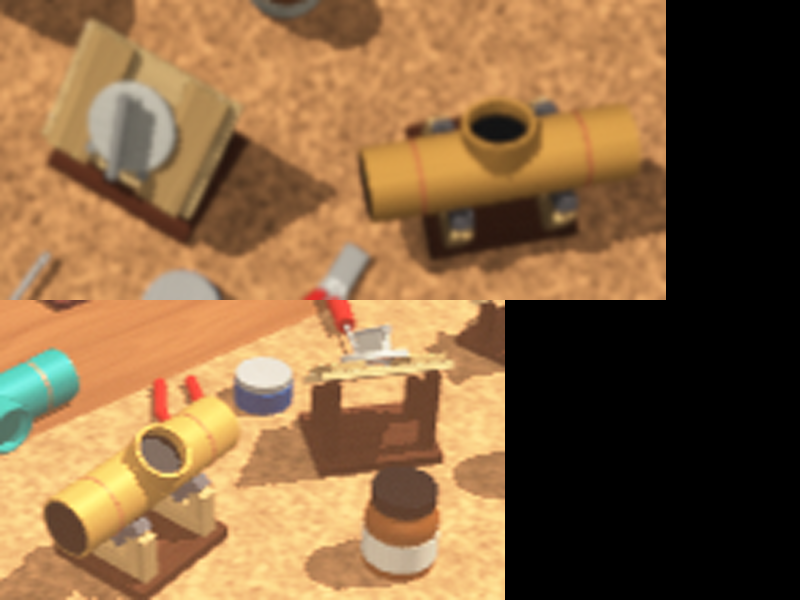

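The crop shows the tube ends and chimney rim clearly, plus the silver cup with its arm running almost vertically in the image. I'll fit the tube pose from these.

Run:
```python
from h import *
from scipy.optimize import least_squares
T=lambda p:np.array(p)/3.33+[170,135]
S=lambda p:(np.array(p)-[0,300])/3.158+[180,170]
# axis ends (top), -y end (scene), rim centre both
obs=[('top0',T((366,183)),'L'),('top0',T((637,140)),'Rr'),('scene0',S((68,527)),'Rr'),('top0',T((500,124)),'rim'),('scene0',S((163,452)),'rim')]
def pts(p):
    c=np.array([p[0],p[1],80]);a=np.array([np.sin(p[2]),-np.cos(p[2]),0]) # axis toward -y
    n=np.array([np.cos(p[2]),np.sin(p[2]),0])
    return dict(L=c-100*a,Rr=c+100*a,rim=c+43*(n*np.sin(p[3])+np.array([0,0,1])*np.cos(p[3])))
f=lambda p:np.concatenate([proj(s,pts(p)[k])[0]-u for s,u,k in obs])
r=least_squares(f,[500,-250,0,.7]);print(r.x,np.degrees(r.x[2:]),f(r.x).round(1))
print({k:v.round(0) for k,v in pts(r.x).items()})
for n,u,z in [('cup back',T((132,128)),105),('tin',T((180,285)),36),('jar',(256,119),85),('can',(153,97),150),('pliers',(275,213),14),('rest B cup',(93,185),115)]: print(n,onz('top0',u,z).round())
```

```text
[ 5.08419844e+02 -2.72291811e+02  1.95515121e-01  5.65987794e-01] [11.20219124 32.42871186] [ 0.5  0.2 -2.1 -0.  -1.3  0.5  0.5 -1.  -0.2 -0.7]
{'L': array([ 489., -174.,   80.]), 'Rr': array([ 528., -370.,   80.]), 'rim': array([ 531., -268.,  116.])}
cup back [521.  -1. 105.]
tin [415. -34.  36.]
jar [ 671. -109.   85.]
can [693. 137. 150.]
pliers [ 440. -165.   14.]
rest B cup [483. 273. 115.]
```

```bash
cat >> h.py <<'E'
def go(pos,Rt,P=None,Q=None):
    o=sensors.observe(); P=np.array(o['tool_pos'] if P is None else P); Q=R.from_quat(o['tool_rot'] if Q is None else Q)
    s=Q.inv().apply(np.array(pos)-P); rv=(Q.inv()*R.from_matrix(Rt)).as_rotvec(degrees=True)
    print('shift',s.round(1),'turn',rv.round(2),'rows',max(np.linalg.norm(s)/41.7,np.linalg.norm(rv)/7.16).round(1))
def frame(z,y):
    z=np.array(z,float);z/=np.linalg.norm(z);y=np.array(y,float);y-=z*(y@z);y/=np.linalg.norm(y)
    return np.c_[np.cross(y,z),y,z]
E
python3 - <<'E'
from h import *
o=sensors.observe()
go([480,-200,240],frame([0,0,-1],[.981,.194,0]))
print(np.array(cams.snapshot('wrist')['T_tool_cam']).round(2),cams.snapshot('wrist')['K'][0])
E
```

```text
shift [-518.7 -662.9  -18.7] turn [-9.000e-02  4.000e-02  6.043e+01] rows 20.2
[[  -0.     -0.95   -0.32   83.15]
 [   1.     -0.     -0.     -0.98]
 [   0.     -0.32    0.95 -152.63]
 [   0.      0.      0.      1.  ]] [336.77408851   0.         256.00008318]
```

Emit:
{"name": "jog_arm", "arguments": {
  "commands": [
    [100,[-519,-663,-19],[0,0,60.4]],
    [100,[-519,-663,-19],[0,0,60.4]],
    [100,[-519,-663,-19],[0,0,60.4]],
    [100,[-519,-663,-19],[0,0,60.4]],
    [100,[-519,-663,-19],[0,0,60.4]],
    [100,[-519,-663,-19],[0,0,60.4]],
    [100,[-519,-663,-19],[0,0,60.4]],
    [100,[-519,-663,-19],[0,0,60.4]],
    [100,[-519,-663,-19],[0,0,60.4]],
    [100,[-519,-663,-19],[0,0,60.4]]
  ],
  "squeeze": 30
}}

```text
clock: 1.03
tool_pos: [337.3, 199.1, 230.8]
tool_rot: [0.636, 0.772, 0.0, 0.0]
ft_force: [1.7, -0.9, -0.2]
opening: 84.9
grasp_force: 0.0
```

Run:
```python
from h import *
print(sensors.observe()['tool_pos'])
go([480,-200,240],frame([0,0,-1],[.981,.194,0]))
```

```text
[337.34249608 199.10129004 230.82641877]
shift [-419.1   63.3   -9.2] turn [ 0.05 -0.   -0.11] rows 10.2
```

Emit:
{"name": "jog_arm", "arguments": {
  "commands": [
    [100,[-419,63,-9],[0,0,0]],
    [100,[-419,63,-9],[0,0,0]],
    [100,[-419,63,-9],[0,0,0]],
    [100,[-419,63,-9],[0,0,0]],
    [100,[-419,63,-9],[0,0,0]],
    [100,[-419,63,-9],[0,0,0]],
    [100,[-419,63,-9],[0,0,0]],
    [100,[-419,63,-9],[0,0,0]],
    [100,[-419,63,-9],[0,0,0]],
    [100,[-419,63,-9],[0,0,0]]
  ]
}}

```text
clock: 1.87
tool_pos: [478.4, -193.4, 239.5]
tool_rot: [0.635, 0.773, 0.0, 0.0]
ft_force: [0.8, -0.7, 1.2]
opening: 85.3
grasp_force: 0.0
```

Emit:
{"name": "jog_arm", "arguments": {
  "commands": [
    [100,[0,0,0],[0,0,0]],
    [100,[0,0,0],[0,0,0]]
  ]
}}

```text
clock: 2.03
tool_pos: [478.0, -193.1, 238.7]
tool_rot: [0.636, 0.772, -0.0, -0.001]
ft_force: [0.1, 0.5, -0.5]
opening: 85.4
grasp_force: 0.0
```

Run:
```python
from h import *
print(sensors.observe()['tool_pos'],sensors.observe()['tool_rot'])
snap('wrist','w1'); cv2.imwrite('pics/w1b.png',cv2.resize(cv2.imread('pics/w1.png'),(800,600)))
```

```text
[ 478.04153181 -193.07244315  238.65899301] [ 6.35949869e-01  7.71729808e-01 -1.59343037e-04 -9.17929829e-04]
```

View pics/w1b.png

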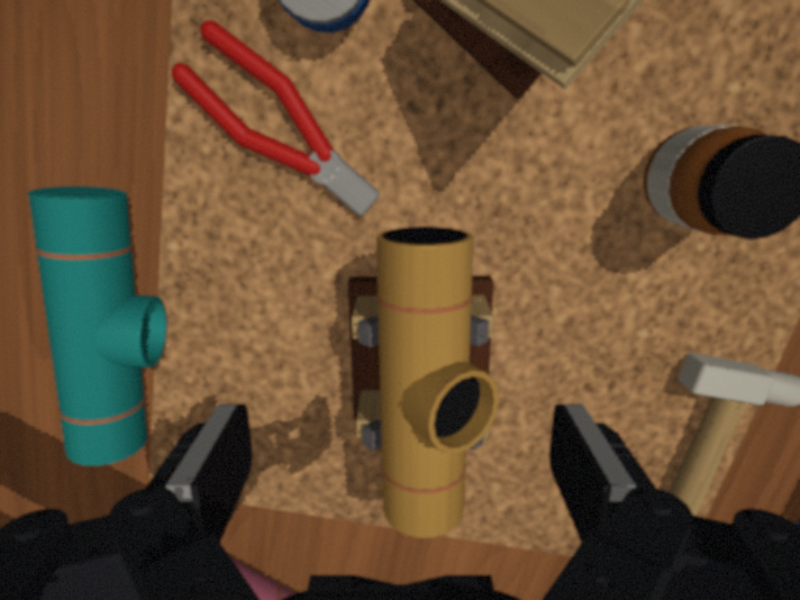

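The wrist view (scaled to 800x600) shows the tube's near end face centred at (425,237), the rim centre at (464,411) and the far end near (424,515). I'll refine the pose with these.

Run:
```python
from h import *
from scipy.optimize import least_squares
k=512/800
T=lambda p:np.array(p)/3.33+[170,135]
S=lambda p:(np.array(p)-[0,300])/3.158+[180,170]
def pts(p):
    c=np.array([p[0],p[1],80]);a=np.array([np.sin(p[2]),-np.cos(p[2]),0]); n=np.array([np.cos(p[2]),np.sin(p[2]),0])
    return dict(L=c-100*a,Rr=c+100*a,rim=c+43*(n*np.sin(p[3])+np.array([0,0,1])*np.cos(p[3])))
# silhouette mid-line at R end bottom ~ (424,505)
obs=[('w1',np.array((425,237))*k,'L',2),('w1',np.array((463.5,411))*k,'rim',2),('scene0',S((163,452)),'rim',.5),('top0',T((500,124)),'rim',.5)]
def f(p):
    q=pts(p); e=[w*(proj(s,q[n])[0]-u) for s,u,n,w in obs]
    e.append([2*(proj('w1',q['Rr'])[0]-np.array((424.5,500))*k)[0]]) 
    return np.concatenate(e)
r=least_squares(f,[508,-272,.2,.6]);p=r.x;print(p,np.degrees(p[2:]),f(p).round(1))
print({n:v.round(1) for n,v in pts(p).items()})
```

```text
[ 5.09014916e+02 -2.71353193e+02  2.06111556e-01  5.42051733e-01] [11.80932228 31.05727656] [-0.8 -2.4  1.   2.7  0.  -0.5  0.1 -0.5 -0.3]
{'L': array([ 488.5, -173.5,   80. ]), 'Rr': array([ 529.5, -369.2,   80. ]), 'rim': array([ 530.7, -266.8,  116.8])}
```

```bash
cat >> h.py <<'E'
YAW=np.radians(11.8);N=np.array([np.cos(YAW),np.sin(YAW),0]);AX=np.array([np.sin(YAW),-np.cos(YAW),0]);C=np.array([509,-271.4,80])
def tubepose(lean,along=-76,deep=5,back=0):
    l=np.radians(lean);u=N*np.sin(l)+np.array([0,0,1])*np.cos(l)
    return C+along*AX-(deep-back)*u, frame(-u,N)
E
python3 - <<'E'
from h import *
go(*tubepose(16,back=85)); P,F=tubepose(16,back=85); go(*tubepose(16),P=P,Q=R.from_matrix(F).as_quat())
E
```

```text
shift [-8.2 36.4 81.8] turn [15.93 -0.18 -0.67] rows 2.2
shift [ 0.  0. 85.] turn [0. 0. 0.] rows 2.0
```

Emit:
{"name": "jog_arm", "arguments": {
  "commands": [
    [100,[-8,36,82],[15.9,0,-0.7]],
    [100,[-8,36,82],[15.9,0,-0.7]],
    [100,[-8,36,82],[15.9,0,-0.7]],
    [100,[-8,36,82],[15.9,0,-0.7]],
    [100,[-8,36,82],[15.9,0,-0.7]]
  ]
}}

```text
clock: 2.5
tool_pos: [514.6, -190.0, 156.1]
tool_rot: [0.622, 0.77, -0.107, -0.089]
ft_force: [0.3, 0.1, 0.8]
opening: 85.4
grasp_force: 0.0
```

Run:
```python
from h import *
print(sensors.observe()['tool_pos'])
go(*tubepose(16,back=85)); go(*tubepose(16))
```

```text
[ 514.6487423  -190.0098472   156.10816737]
shift [-2.5 -0.4 -0.7] turn [-0.03 -0.15  0.33] rows 0.1
shift [-2.7 -0.3 84.3] turn [-0.03 -0.15  0.33] rows 2.0
```

Emit:
{"name": "jog_arm", "arguments": {
  "commands": [
    [100,[-2,0,30],[0,0,0.3]],
    [100,[-2,0,60],[0,0,0.3]],
    [100,[-2,0,84],[0,0,0.3]],
    [100,[-2,0,84],[0,0,0.3]],
    [100,[-2,0,84],[0,0,0.3]],
    [60,[-2,0,84],[0,0,0.3]],
    [60,[-2,0,84],[0,0,0.3]],
    [60,[-2,0,84],[0,0,0.3]],
    [60,[-2,0,84],[0,0,0.3]],
    [60,[-2,0,84],[0,0,0.3]]
  ],
  "squeeze": 30
}}

```text
clock: 3.33
tool_pos: [494.0, -198.8, 78.7]
tool_rot: [0.626, 0.768, -0.107, -0.087]
ft_force: [-0.9, 2.5, 7.0]
opening: 51.2
grasp_force: 3.2
```

Run:
```python
from h import *
print(sensors.observe())
snap('wrist','w2'); snap('scene','s2')
a=cv2.resize(cv2.imread('pics/w2.png'),(400,300)); b=cv2.resize(cv2.imread('pics/s2.png')[150:270,160:320],(400,300),interpolation=2)
cv2.imwrite('pics/c2.png',np.hstack([a,b]))
```

```text
{'clock': 3.3333, 'q': array([-0.42623305,  0.34507418,  1.68305813, -0.16611248,  1.34107087,
       -0.57248133]), 'joint_vel': array([ 0.0022602 ,  0.00269454, -0.00248883, -0.00042522,  0.00147916,
       -0.00076341]), 'tau': array([-7.28659406e-01, -4.67068756e+01, -3.16679692e+01, -8.28333646e-01,
        2.78317602e-02, -7.41209253e-02]), 'tool_pos': array([ 493.95233197, -198.77595779,   78.68473262]), 'tool_rot': array([ 0.62594159,  0.76765118, -0.10687077, -0.08652988]), 'ft_force': array([-0.85558613,  2.49741516,  6.95020421]), 'moment': array([ 0.17787619,  0.46389719, -0.14404427]), 'grasp_force': 3.1942643970251083, 'opening': 51.165351071839424}
```

View pics/c2.png

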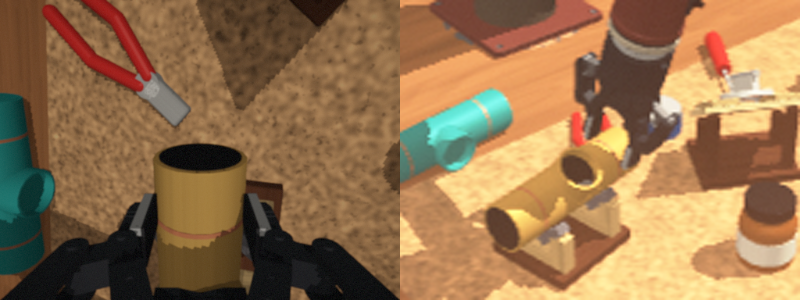

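The wrist view shows the pads either side of the tube (about 155–245 px), with the tube still lying in the V. I'll close fully on it.

Emit:
{"name": "jog_arm", "arguments": {
  "commands": [
    [30,[0,0,0],[0,0,0]],
    [30,[0,0,0],[0,0,0]],
    [30,[0,0,0],[0,0,0]],
    [30,[0,0,0],[0,0,0]]
  ],
  "squeeze": 30
}}

```text
clock: 3.77
tool_pos: [493.9, -198.5, 78.8]
tool_rot: [0.626, 0.768, -0.107, -0.087]
ft_force: [-1.5, 3.5, 9.5]
opening: 49.1
grasp_force: 28.2
```

Emit:
{"name": "jog_arm", "arguments": {
  "commands": [
    [30,[0,0.2,0],[-4,0,0]],
    [30,[0,0.4,0],[-8,0,0]],
    [30,[0,0.6,-0.1],[-12,0,0]],
    [30,[0,0.8,-0.1],[-16,0,0]],
    [30,[0,1,-0.2],[-20,0,0]],
    [30,[0,1.2,-0.3],[-24,0,0]],
    [30,[0,1.4,-0.4],[-28,0,0]],
    [30,[0,1.5,-0.4],[-31,0,0]],
    [30,[0,1.5,-0.4],[-31,0,0]],
    [30,[0,1.5,-0.4],[-31,0,0]]
  ]
}}

```text
clock: 4.6
tool_pos: [494.6, -198.7, 78.5]
tool_rot: [0.627, 0.768, 0.102, 0.084]
ft_force: [-5.2, 2.7, 9.6]
opening: 47.9
grasp_force: 28.4
```

Run:
```python
from h import *
o=sensors.observe(); print(R.from_quat(o['tool_rot']).as_matrix()[:,2])
snap('top','t3'); snap('scene','s3')
a=cv2.resize(cv2.imread('pics/t3.png')[120:240,240:400],(400,300),interpolation=2); b=cv2.resize(cv2.imread('pics/s3.png')[150:270,160:320],(400,300),interpolation=2)
cv2.imwrite('pics/c3.png',np.hstack([a,b]))
c=C;u=np.array([0,0,43]);print(proj('t3',[C+u,C-100*AX]).round(1),proj('s3',[C+u,C+100*AX]).round(1))
```

```text
[ 0.25681933  0.05226921 -0.96504495]
[[322.7 179.6]
 [280.1 190.4]] [[225.5 212.3]
 [200.9 242.5]]
```

View pics/c3.png

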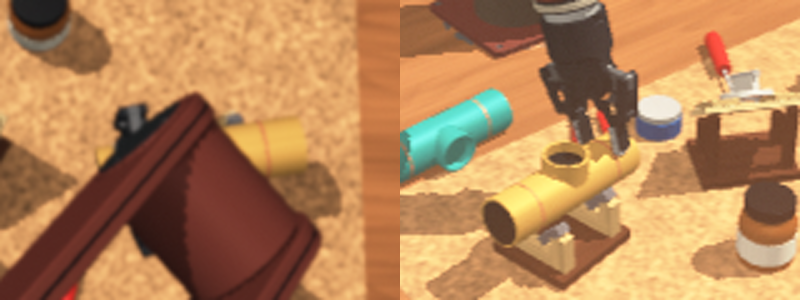

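The scene view shows the hole now facing up, with the rim at about (567,156) in the crop, close to the upright prediction. I'll release the tube, back off and check.

Emit:
{"name": "jog_arm", "arguments": {
  "commands": [
    [100,[0,0,0],[0,0,0]],
    [100,[0,0,0],[0,0,0]],
    [100,[0,0,0],[0,0,0]],
    [100,[0,0,0],[0,0,0]],
    [100,[0,0,-30],[0,0,0]],
    [100,[0,0,-70],[0,0,0]],
    [100,[0,-20,-110],[7,0,0]],
    [100,[0,-40,-150],[15,0,0]],
    [100,[0,-40,-160],[15,0,0]],
    [100,[0,-40,-160],[15,0,0]]
  ]
}}

```text
clock: 5.53
tool_pos: [417.9, -216.1, 225.7]
tool_rot: [0.632, 0.775, 0.0, 0.004]
ft_force: [-0.1, 0.1, 0.2]
opening: 85.3
grasp_force: 0.0
```

Run:
```python
from h import *
o=sensors.observe(); print(o['tool_pos'],R.from_quat(o['tool_rot']).as_matrix()[:,2])
snap('wrist','w4'); snap('scene','s4')
a=cv2.imread('pics/w4.png'); a=cv2.resize(a[96:384,128:384],(533,600),interpolation=2); b=cv2.resize(cv2.imread('pics/s4.png')[190:260,190:265],(267,249),interpolation=2)
c=np.zeros((600,800,3),np.uint8);c[:,:533]=a;c[:249,533:]=b;cv2.imwrite('pics/c4.png',c)
u=np.array([0,0,43]);k=600/288
for d in(-5,0,5):
  u=43*(N*np.sin(np.radians(d))+np.array([0,0,np.cos(np.radians(d))]))
  print(d,((proj('w4',[C+u,C-100*AX,C+100*AX])-[128,96])*k).round(1),((proj('s4',[C+u,C+100*AX])-[190,190])*3.56+[533,0]).round(1))
```

```text
[ 417.89926409 -216.11877309  225.65361542] [ 0.00699478 -0.0047335  -0.99996433]
-5 [[444.4 351.1]
 [447.5  93.5]
 [416.1 474.7]] [[655.9  77.9]
 [571.8 186.8]]
0 [[453.5 351.3]
 [447.5  93.5]
 [416.1 474.7]] [[659.5  79.5]
 [571.8 186.8]]
5 [[462.4 351. ]
 [447.5  93.5]
 [416.1 474.7]] [[663.1  81.4]
 [571.8 186.8]]
```

View pics/c4.png

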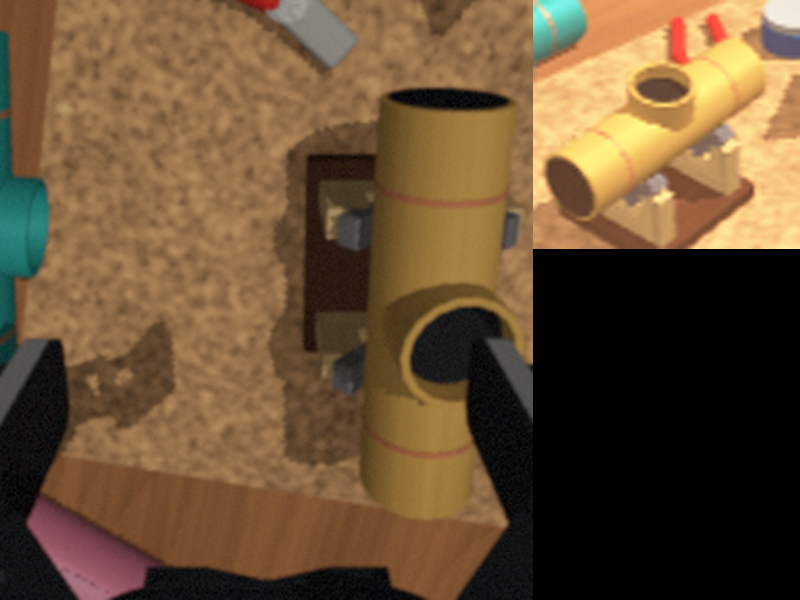

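The tube's released with its rim centred near (463,351) in the crop, which suggests a remaining lean of about 4–5°. I'll fit the contours for a better number.

```bash
cat > fit.py <<'E'
from h import *
from scipy.optimize import minimize
th=np.linspace(0,2*np.pi,120,endpoint=False)
def model(p,cc,rims):
    cx,cy,yaw,lean=p; c=np.array([cx,cy,80]);a=np.array([np.sin(yaw),-np.cos(yaw),0]);n=np.array([np.cos(yaw),np.sin(yaw),0]);z=np.array([0,0,1])
    u=n*np.sin(lean)+z*np.cos(lean);v=n*np.cos(lean)-z*np.sin(lean)
    out=[c+43*u+r*(np.outer(np.cos(th),a)+np.outer(np.sin(th),v)) for r in (23,27)]
    # silhouettes
    e=cc-c; e2=np.array([e@n,e@z]); d=np.hypot(*e2); b=np.arctan2(e2[1],e2[0]); g=np.arccos(29/d)
    t=np.r_[np.linspace(-95,-45,60),np.linspace(45,95,60)]
    for s in(1,-1): out.append(c+29*(np.cos(b+s*g)*n+np.sin(b+s*g)*z)+np.outer(t,a))
    return out
def fit(names,p0,hold=None):
    G={}
    for s in names:
        im=cv2.GaussianBlur(cv2.imread(f'pics/{s}.png').astype(np.float32),(0,0),1.2)
        g=np.sqrt(sum(cv2.Sobel(im,cv2.CV_32F,dx,1-dx)**2 for dx in(0,1)).sum(2)); K,Rm,t=cam(s); G[s]=(np.minimum(g,np.percentile(g,98)),-Rm.T@t)
    def cost(q):
        p=p0+q*np.array([3,3,.02,.05]); v=0
        for s,(g,cc) in G.items():
            for X in model(p,cc,1):
                w=proj(s,X).astype(np.float32); v-=cv2.remap(g,w[:,:1].copy(),w[:,1:].copy(),1).mean()
        return v
    best=min((minimize(cost,[dx,dy,0,l],method='Nelder-Mead') for l in(-1.5,0,1.5) for dx in(-.7,.7) for dy in(-.7,.7)),key=lambda r:r.fun)
    p=p0+best.x*np.array([3,3,.02,.05]); print(names,p[:2].round(1),np.degrees(p[2:]).round(2),best.fun); return p
E
python3 - <<'E'
from fit import *
p1=np.array([509,-271.4,.206,.54]);p2=np.array([509,-271.4,.206,.06])
fit(['w1'],p1);fit(['scene0'],p1);fit(['w4'],p2);fit(['s4'],p2);fit(['w4','s4'],p2)
E
```

```text
['w1'] [ 508.2 -270.9] [11.8  32.33] -407.0777587890625
['scene0'] [ 508.6 -274.5] [11.82 36.75] -717.1045532226562
['w4'] [ 508.5 -273. ] [11.81  6.41] -411.289306640625
['s4'] [ 508.7 -269.9] [11.82  0.97] -783.214599609375
['w4', 's4'] [ 508.8 -272.6] [11.8   5.47] -1140.3919677734375
```

```bash
sed -i 's/C=np.array(\[509,-271.4,80\])/C=np.array([508.6,-272,80])/' h.py
python3 - <<'E'
from h import *
go(*tubepose(3,deep=3,back=95))
E
```

```text
shift [ 1.  83.2 49.3] turn [ 3.19  0.02 -0.16] rows 2.3
```

Emit:
{"name": "jog_arm", "arguments": {
  "commands": [
    [100,[1,83,20],[3.2,0,-0.2]],
    [100,[1,83,49],[3.2,0,-0.2]],
    [100,[1,83,49],[3.2,0,-0.2]],
    [100,[1,83,49],[3.2,0,-0.2]],
    [100,[1,83,49],[3.2,0,-0.2]],
    [100,[1,83,49],[3.2,0,-0.2]]
  ]
}}

```text
clock: 6.13
tool_pos: [496.0, -196.6, 171.2]
tool_rot: [0.63, 0.776, -0.021, -0.018]
ft_force: [0.5, 0.3, 0.2]
opening: 85.6
grasp_force: 0.0
```

Run:
```python
from fit import *
p2=np.array([508.6,-272,.206,.06])
snap('wrist','w5');snap('top','t5')
fit(['w5'],p2);fit(['w5','s4'],p2);fit(['w5','w4'],p2)
go(*tubepose(3,deep=3))
```

```text
['w5'] [ 508.7 -273.1] [11.81  5.83] -435.49749755859375
['w5', 's4'] [ 508.8 -272.9] [11.81  5.26] -1166.542236328125
['w5', 'w4'] [ 508.7 -273. ] [11.81  6.08] -845.4771118164062
shift [ 0.4  1.4 95.7] turn [-0.06  0.02 -0.02] rows 2.3
```

Emit:
{"name": "jog_arm", "arguments": {
  "commands": [
    [100,[0,1,40],[0,0,0]],
    [100,[0,1,75],[0,0,0]],
    [100,[0,1,96],[0,0,0]],
    [100,[0,1,96],[0,0,0]],
    [100,[0,1,96],[0,0,0]],
    [30,[0,1,96],[0,0,0]],
    [30,[0,1,96],[0,0,0]],
    [30,[0,1,96],[0,0,0]],
    [30,[0,1,96],[0,0,0]],
    [30,[0,1,96],[0,0,0]]
  ],
  "squeeze": 40
}}

```text
clock: 7.07
tool_pos: [493.8, -198.1, 78.3]
tool_rot: [0.63, 0.776, -0.021, -0.016]
ft_force: [-2.9, 1.2, 6.8]
opening: 49.0
grasp_force: 37.7
```

Emit:
{"name": "jog_arm", "arguments": {
  "commands": [
    [30,[0,0,0],[0,0,0]],
    [30,[0,0,0],[0,0,0]],
    [30,[0,0.1,0],[-2,0,0]],
    [30,[0,0.2,0],[-4,0,0]],
    [30,[0,0.3,0],[-6,0,0]],
    [30,[0,0.3,0],[-6.5,0,0]],
    [30,[0,0.3,0],[-6.5,0,0]],
    [30,[0,0.3,0],[-6.5,0,0]]
  ]
}}

```text
clock: 7.73
tool_pos: [494.0, -198.4, 78.4]
tool_rot: [0.63, 0.776, 0.023, 0.02]
ft_force: [-1.6, 1.1, 6.9]
opening: 49.0
grasp_force: 38.1
```

Emit:
{"name": "jog_arm", "arguments": {
  "commands": [
    [100,[0,0,0],[0,0,0]],
    [100,[0,0,0],[0,0,0]],
    [100,[0,0,0],[0,0,0]],
    [100,[0,0,0],[0,0,0]],
    [100,[0,0,-30],[0,0,0]],
    [100,[0,0,-70],[0,0,0]],
    [100,[0,0,-100],[3,0,0]],
    [100,[0,0,-100],[3,0,0]],
    [100,[0,0,-100],[3,0,0]]
  ]
}}

```text
clock: 8.48
tool_pos: [489.4, -199.5, 178.4]
tool_rot: [0.63, 0.776, 0.003, 0.005]
ft_force: [-1.0, -0.2, -0.7]
opening: 85.2
grasp_force: 0.0
```

Run:
```python
from fit import *
p2=np.array([508.6,-272,.206,.0])
snap('wrist','w6');snap('scene','s6')
fit(['w6'],p2);fit(['w6','s6'],p2)
go([470,-30,320],frame([0,0,-1],N))
```

```text
['w6'] [ 508.8 -273.3] [11.81 -0.21] -441.5315246582031
['w6', 's6'] [ 508.8 -273.1] [11.81 -1.01] -1191.874267578125
shift [ 168.4   18.8 -144.8] turn [ 0.36 -0.08  0.04] rows 5.3
```

```bash
sed -i 's/C=np.array(\[508.6,-272,80\])/C=np.array([508.8,-273.2,80])/' h.py
python3 - <<'E'
from h import *
go([515,15,250],frame([0,0,-1],[.98,.2,0]))
E
```

```text
shift [203.1  71.6 -74.4] turn [ 0.36 -0.08  0.31] rows 5.5
```

Emit:
{"name": "jog_arm", "arguments": {
  "commands": [
    [100,[203,72,-74],[0,0,0]],
    [100,[203,72,-74],[0,0,0]],
    [100,[203,72,-74],[0,0,0]],
    [100,[203,72,-74],[0,0,0]],
    [100,[203,72,-74],[0,0,0]],
    [100,[203,72,-74],[0,0,0]],
    [100,[203,72,-74],[0,0,0]],
    [100,[203,72,-74],[0,0,0]],
    [100,[203,72,-74],[0,0,0]]
  ]
}}

```text
clock: 9.33
tool_pos: [514.8, 14.0, 248.4]
tool_rot: [0.631, 0.776, 0.002, 0.001]
ft_force: [-0.7, -0.2, -0.6]
opening: 85.3
grasp_force: 0.0
```

Run:
```python
from h import *
o=sensors.observe();print(o['tool_pos'])
snap('wrist','w7'); a=cv2.imread('pics/w7.png'); cv2.imwrite('pics/c7.png',cv2.resize(a,(800,600),interpolation=2)); print(proj('w7',[521,-1,105])*1.5625)
```

```text
[514.76488588  13.95111286 248.42347723]
[[404.85464457 295.44520975]]
```

View pics/c7.png

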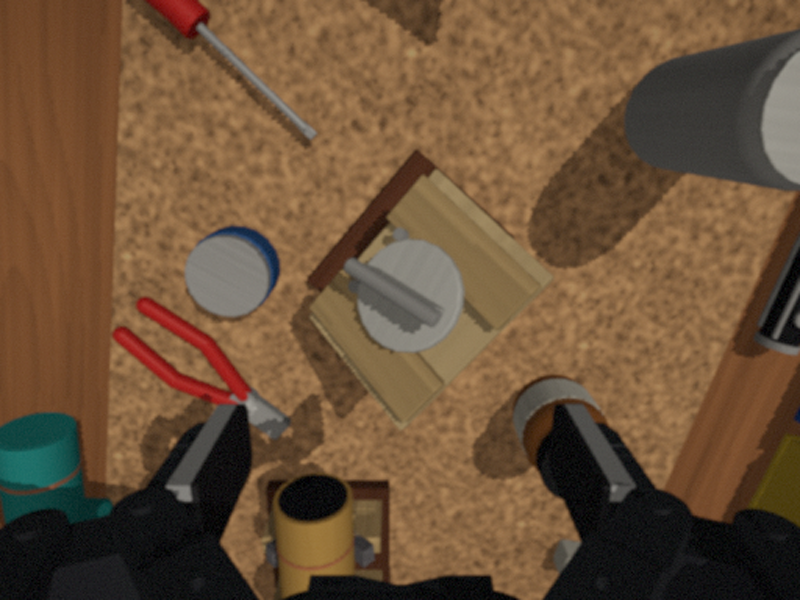

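The wrist view shows the rest's corners at (310,315), (430,172), (550,280) and (403,425). The disc is centred at (411,296) and the hinge tube runs from (349,266) to (438,315).

Run:
```python
from h import *
from scipy.optimize import least_squares
T=lambda p:np.array(p)/3.33+[170,135]
k=.64
def fr(p):
    h=np.array([np.cos(p[2]),np.sin(p[2]),0]);b=np.radians(35);z=np.array([0,0,1])
    X=h*np.cos(b)+z*np.sin(b);Z=-h*np.sin(b)+z*np.cos(b);Y=np.cross(Z,X);return np.array([p[0],p[1],100]),X,Y,Z
def f(p,full=False):
    o,X,Y,Z=fr(p); e=[]
    for s,(a,b) in zip([(310,315),(430,172),(550,280),(403,425)],[(-50,-65),(-50,65),(50,65),(50,-65)]):
        q=o+X*(a+p[6])+Y*b; sg=1
        e.append(.5*(proj('w7',q)[0]-np.array(s)*k))
    c=o+p[3]*X+p[4]*Y; x=X*np.cos(p[5])+Y*np.sin(p[5])
    e.append(2*(proj('w7',c+6*Z)[0]-np.array((411,296))*k))
    e.append(proj('top0',c+6*Z)[0]-T((132,128)))
    e.append(2*(proj('w7',c+28*Z-32*x)[0]-np.array((349.5,266))*k)); e.append(2*(proj('w7',c+28*Z+32*x)[0]-np.array((438,315))*k))
    return (np.concatenate(e),c,x,Z) if full else np.r_[np.concatenate(e),p[3]/10,p[4]/10]
for ps in(-.6,-.9):
  r=least_squares(f,[521,-1,ps,0,0,0,0]);e,c,x,Z=f(r.x,True)
  print(r.cost,r.x.round(3),np.degrees(r.x[[2,5]]),e.round(1));print('cup',c,'x',x,'Z',Z)
```

```text
17.93715288315799 [ 5.36926e+02 -9.38500e+00 -4.97000e-01 -1.39730e+01  1.03000e-01
  2.99000e-01 -1.07010e+01] [-28.4979271   17.13570568] [-0.9  0.8  1.1 -1.3  0.4 -1.5 -1.3  2.1 -2.6 -2.6  1.1 -0.4  1.6  1.3
  1.   1. ]
cup [526.91586063  -3.83310984  91.98516492] x [ 0.8285211  -0.11455384  0.54811514] Z [-0.50407869  0.27366878  0.81915204]
17.937152883213862 [ 5.36926e+02 -9.38500e+00 -4.97000e-01 -1.39730e+01  1.03000e-01
  2.99000e-01 -1.07010e+01] [-28.49792827  17.13570653] [-0.9  0.8  1.1 -1.3  0.4 -1.5 -1.3  2.1 -2.6 -2.6  1.1 -0.4  1.6  1.3
  1.   1. ]
cup [526.91586167  -3.83311483  91.98514962] x [ 0.8285211  -0.11455385  0.54811514] Z [-0.50407868  0.27366879  0.81915204]
```

Run:
```python
from h import *
from scipy.optimize import least_squares, minimize
# contour fit of cup: disc back rim (z=8,r=34), hinge tube silhouettes, in w7 + top0 (+ scene0)
G={}
for s in('w7','top0'):
    im=cv2.GaussianBlur(cv2.imread(f'pics/{s}.png').astype(np.float32),(0,0),1.2)
    g=np.sqrt(sum(cv2.Sobel(im,cv2.CV_32F,dx,1-dx)**2 for dx in(0,1)).sum(2)); G[s]=np.minimum(g,np.percentile(g,97))
th=np.linspace(0,2*np.pi,200,endpoint=False); bt=np.radians(35);zz=np.array([0,0,1])
def pose(p):
    h=np.array([np.cos(p[3]),np.sin(p[3]),0]);X=h*np.cos(bt)+zz*np.sin(bt);Z=-h*np.sin(bt)+zz*np.cos(bt);Y=np.cross(Z,X)
    x=X*np.cos(p[4])+Y*np.sin(p[4]);return np.array(p[:3]),x,np.cross(Z,x),Z
def cost(p,ss):
    c,x,y,Z=pose(p);v=0
    for s in ss:
        K,Rm,t=cam(s);cc=-Rm.T@t
        d=c+8*Z+34*(np.outer(np.cos(th),x)+np.outer(np.sin(th),y))
        o=c+28*Z;e=cc-o;e2=np.array([e@y,e@Z]);D=np.hypot(*e2);b=np.arctan2(e2[1],e2[0]);g=np.arccos(5/D);l=np.linspace(-31,31,80)
        S=[o+5*(np.cos(b+q*g)*y+np.sin(b+q*g)*Z)+np.outer(l,x) for q in(1,-1)]
        for X,w in((d,1.5),(S[0],1),(S[1],1)):
            m=proj(s,X).astype(np.float32);v-=w*cv2.remap(G[s],m[:,:1].copy(),m[:,1:].copy(),1).mean()
    return v
sc=np.array([3,3,3,.03,.05])
for ss in(['w7'],['w7','top0']):
  for z0 in(92,100,None):
    best=None
    for p0 in([525,-3,94,-.497,.299],[520,-2,100,-.48,.29]):
      p0=np.array(p0); 
      if z0: p0[2]=z0
      m=sc*np.array([1,1,0 if z0 else 1,.3,1])
      for q in([0]*5,[1,1,0,0,0],[-1,-1,0,0,0],[1,-1,0,0,1],[-1,1,0,0,-1]):
        r=minimize(lambda q:cost(p0+q*m,ss),q,method='Nelder-Mead',options=dict(maxiter=600)); 
        if best is None or r.fun<best[0]: best=(r.fun,p0+r.x*m)
    print(ss,z0,best[0].round(1),best[1].round(2),np.degrees(best[1][3:]).round(1))
```

```text
['w7'] 92 -346.5 [ 5.2737e+02 -3.1100e+00  9.2000e+01 -5.0000e-01  2.6000e-01] [-28.5  14.6]
['w7'] 100 -358.5 [ 5.2633e+02 -3.5000e-01  1.0000e+02 -5.0000e-01  2.6000e-01] [-28.5  14.6]
['w7'] None -351.4 [ 5.2719e+02 -2.4500e+00  9.4010e+01 -5.0000e-01  2.6000e-01] [-28.5  14.6]
['w7', 'top0'] 92 -818.8 [ 5.1911e+02  8.3000e-01  9.2000e+01 -5.0000e-01  2.5000e-01] [-28.5  14.5]
['w7', 'top0'] 100 -895.5 [ 5.2624e+02 -2.2000e-01  1.0000e+02 -5.0000e-01  2.5000e-01] [-28.5  14.1]
['w7', 'top0'] None -886.8 [ 5.2619e+02  5.0000e-02  1.0002e+02 -4.8000e-01  2.4000e-01] [-27.5  13.5]
```

```bash
cat >> h.py <<'E'
_b=np.radians(35);_h=np.array([np.cos(-.497),np.sin(-.497),0]);_z=np.array([0,0,1]);CZ=-_h*np.sin(_b)+_z*np.cos(_b);_X=_h*np.cos(_b)+_z*np.sin(_b)
_Y=np.cross(CZ,_X);_p=np.radians(14.3);CX=_X*np.cos(_p)+_Y*np.sin(_p);CY=np.cross(CZ,CX);CC=np.array([526.2,-.2,100])
E
python3 - <<'E'
from h import *
print(CX,CY)
for s in(1,-1): go(CC+128*CZ,frame(-CZ,s*CY))
E
```

```text
[ 0.81550512 -0.16134638  0.55580459] [ 0.28416636  0.94825012 -0.14167281]
shift [ 31.6 -47.9  43.5] turn [-11.   -35.01 -62.04] rows 10.1
shift [ 31.6 -47.9  43.5] turn [-39.49  12.4  111.73] rows 16.6
```

Emit:
{"name": "jog_arm", "arguments": {
  "commands": [
    [70,[32,-48,43],[-11,-35,-62]],
    [70,[32,-48,43],[-11,-35,-62]],
    [70,[32,-48,43],[-11,-35,-62]],
    [70,[32,-48,43],[-11,-35,-62]],
    [70,[32,-48,43],[-11,-35,-62]],
    [70,[32,-48,43],[-11,-35,-62]],
    [70,[32,-48,43],[-11,-35,-62]],
    [70,[32,-48,43],[-11,-35,-62]],
    [70,[32,-48,43],[-11,-35,-62]],
    [70,[32,-48,43],[-11,-35,-62]]
  ],
  "squeeze": 30
}}

```text
clock: 10.22
tool_pos: [462.0, 35.0, 205.9]
tool_rot: [0.119, 0.946, -0.11, 0.28]
ft_force: [-0.9, -0.2, 0.2]
opening: 59.6
grasp_force: 0.0
```

Emit:
{"name": "jog_arm", "arguments": {
  "commands": [
    [70,[0,0,0],[0,0,0]],
    [70,[0,0,0],[0,0,0]],
    [70,[0,0,0],[0,0,0]]
  ]
}}

```text
clock: 10.47
tool_pos: [462.8, 35.3, 207.3]
tool_rot: [0.123, 0.946, -0.109, 0.28]
ft_force: [0.0, -0.0, 0.1]
opening: 60.1
grasp_force: 0.0
```

Run:
```python
from h import *
o=sensors.observe();print(o['tool_pos'],o['q'])
go(CC+128*CZ,frame(-CZ,CY)); go(CC+28*CZ,frame(-CZ,CY))
snap('wrist','w8'); cv2.imwrite('pics/c8.png',cv2.resize(cv2.imread('pics/w8.png'),(800,600),interpolation=2))
print(proj('w8',[CC+28*CZ-32*CX,CC+28*CZ+32*CX,CC+8*CZ])*1.5625)
```

```text
[462.79066875  35.32258803 207.30695771] [ 0.17037627 -0.54792055  2.34342682 -0.470201    0.90213935 -0.92967551]
shift [ 2.2 -0.5  1.6] turn [-0.07 -0.11 -0.66] rows 0.1
shift [  2.   -0.4 101.6] turn [-0.07 -0.11 -0.66] rows 2.4
[[401.11769244 227.15443306]
 [402.46694126 347.73328829]
 [401.78312256 278.6058626 ]]
```

View pics/c8.png

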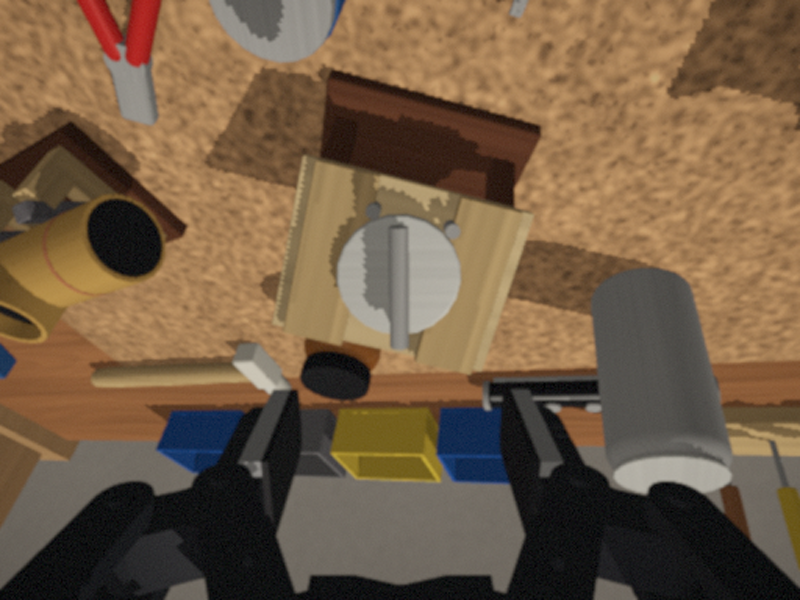

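The view shows the hinge tube from (398,228) to (400,347), within 3 px of the prediction and shifted about 2 mm toward tool -y. I'll go in and grip it.

Emit:
{"name": "jog_arm", "arguments": {
  "commands": [
    [70,[2,-2,35],[0,0,-0.6]],
    [70,[2,-2,65],[0,0,-0.6]],
    [70,[2,-2,90],[0,0,-0.6]],
    [70,[2,-2,101],[0,0,-0.6]],
    [70,[2,-2,101],[0,0,-0.6]],
    [70,[2,-2,101],[0,0,-0.6]]
  ]
}}

```text
clock: 11.02
tool_pos: [511.3, 6.3, 122.9]
tool_rot: [0.117, 0.947, -0.11, 0.278]
ft_force: [-0.4, -1.0, 0.1]
opening: 59.9
grasp_force: 0.0
```

Run:
```python
from h import *
o=sensors.observe();print(o['tool_pos'],o['ft_force'])
go(CC+28*CZ,frame(-CZ,CY))
```

```text
[511.30676438   6.27051506 122.92836682] [-0.37941634 -1.03752901  0.05790084]
shift [-0.4  1.3  0.1] turn [-0.09 -0.18  0.1 ] rows 0.0
```

Emit:
{"name": "jog_arm", "arguments": {
  "commands": [
    [0,[0,0,0],[0,0,0]],
    [0,[0,0,0],[0,0,0]],
    [0,[0,0,0],[0,0,0]],
    [0,[0,0,0],[0,0,0]],
    [0,[0,0,0],[0,0,0]],
    [0,[0,0,0],[0,0,0]],
    [0,[0,0,0],[0,0,0]],
    [0,[0,0,0],[0,0,0]]
  ],
  "squeeze": 50
}}

```text
clock: 11.68
tool_pos: [511.2, 7.0, 123.6]
tool_rot: [0.116, 0.947, -0.11, 0.28]
ft_force: [0.5, 0.1, -0.7]
opening: -0.3
grasp_force: 0.0
```

Run:
```python
from h import *
for n,s in(('wrist','w9'),('scene','s9')): snap(n,s)
a=cv2.resize(cv2.imread('pics/w9.png')[104:344,136:376],(500,500),interpolation=2); b=cv2.resize(cv2.imread('pics/s9.png')[140:240,255:345],(300,333),interpolation=2)
c=np.zeros((600,800,3),np.uint8);c[:500,:500]=a;c[:333,500:]=b;cv2.imwrite('pics/c9.png',c)
o=sensors.observe();print(ctrl.nose_length,o['opening'],o['grasp_force'])
W=R.from_quat(o['tool_rot']).as_matrix();P=o['tool_pos']
for z in(-30,-15,0,17): print(z,((proj('w9',[P+W@[-11,0,z],P+W@[11,0,z]])-[136,104])*500/240).round(),((proj('s9',P+W@[0,0,z])-[255,140])*3.333+[500,0]).round())
print('hinge',((proj('w9',[CC+28*CZ-32*CX,CC+28*CZ+32*CX])-[136,104])*500/240).round(),((proj('s9',[CC+28*CZ-32*CX,CC+28*CZ+32*CX])-[255,140])*3.333+[500,0]).round())
```

```text
17.0 0.2653435336237433 0.0
-30 [[255. 421.]
 [256. 328.]] [[640. 100.]]
-15 [[255. 379.]
 [255. 293.]] [[642. 116.]]
0 [[255. 343.]
 [255. 263.]] [[643. 132.]]
17 [[254. 310.]
 [254. 235.]] [[645. 150.]]
hinge [[259. 180.]
 [257. 414.]] [[628. 136.]
 [662. 129.]]
```

View pics/c9.png

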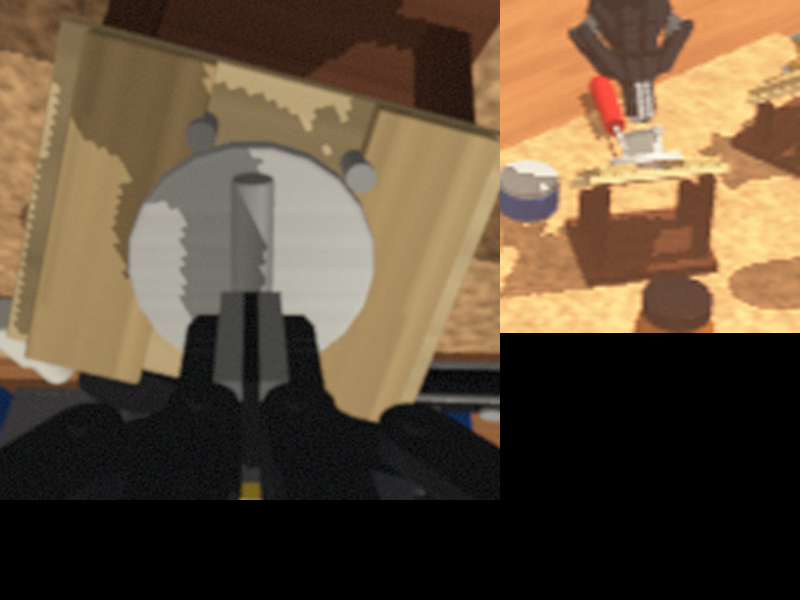

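The fingers shut just above the hinge tube: the tips are at row ~292 in the wrist crop and (642,118) in the scene crop. That puts them about 14.5 mm behind the reported TCP rather than 17 mm ahead, which also fits the 49 mm opening measured on the tube. I'll open and go 29 mm deeper.

Emit:
{"name": "jog_arm", "arguments": {
  "commands": [
    [50,[0,0,0],[0,0,0]],
    [50,[0,0,0],[0,0,0]],
    [50,[0,0,0],[0,0,0]],
    [50,[0,0,0],[0,0,0]],
    [50,[0,0,10],[0,0,0]],
    [50,[0,0,20],[0,0,0]],
    [50,[0,0,26],[0,0,0]],
    [50,[0,0,29],[0,0,0]],
    [50,[0,0,29],[0,0,0]],
    [50,[0,0,29],[0,0,0]]
  ]
}}

```text
clock: 12.62
tool_pos: [525.7, -1.0, 99.6]
tool_rot: [0.116, 0.947, -0.11, 0.279]
ft_force: [-0.8, -0.1, 0.6]
opening: 42.3
grasp_force: 0.0
```

Emit:
{"name": "jog_arm", "arguments": {
  "commands": [
    [0,[0,0,0],[0,0,0]],
    [0,[0,0,0],[0,0,0]],
    [0,[0,0,0],[0,0,0]],
    [0,[0,0,0],[0,0,0]],
    [0,[0,0,0],[0,0,0]],
    [0,[0,0,0],[0,0,0]],
    [0,[0,0,0],[0,0,0]]
  ],
  "squeeze": 50
}}

```text
clock: 13.2
tool_pos: [525.9, -0.8, 100.3]
tool_rot: [0.116, 0.947, -0.11, 0.28]
ft_force: [-5.7, 1.9, 5.5]
opening: 9.2
grasp_force: 49.5
```

Emit:
{"name": "jog_arm", "arguments": {
  "commands": [
    [0,[0,0,-8],[0,0,0]],
    [0,[0,0,-20],[0,0,0]],
    [0,[0,0,-40],[0,0,0]],
    [0,[0,0,-65],[0,0,0]],
    [0,[0,0,-90],[0,0,0]],
    [0,[0,0,-90],[0,0,0]],
    [0,[0,0,-90],[0,0,0]],
    [0,[0,0,-90],[0,0,0]]
  ]
}}

```text
clock: 13.87
tool_pos: [480.1, 23.6, 172.9]
tool_rot: [0.116, 0.947, -0.11, 0.279]
ft_force: [-0.2, -1.2, -1.1]
opening: 9.1
grasp_force: 49.4
```

```bash
cat > cupfit.py <<'E'
from h import *
from scipy.optimize import minimize
def cupfit(s):
    """disc centre (tool x,y at pad face z0) from back-rim & front-rim contour in wrist view, tool frame"""
    im=cv2.GaussianBlur(cv2.imread(f'pics/{s}.png').astype(np.float32),(0,0),1.0)
    g=np.sqrt(sum(cv2.Sobel(im,cv2.CV_32F,dx,1-dx)**2 for dx in(0,1)).sum(2)); g=np.minimum(g,np.percentile(g,97))
    c=cams.snapshot('wrist'); K=np.array(c['K']);M=np.linalg.inv(np.array(c['T_tool_cam'])); th=np.radians(np.linspace(-75,75,150))
    def pj(X): q=(X@M[:3,:3].T+M[:3,3])@K.T; return (q[:,:2]/q[:,2:]).astype(np.float32)
    def cost(q,z):
        # camera at +x looks to -x; far (-x) and side arcs of back rim visible
        t=th+np.pi; X=np.c_[q[0]+34*np.cos(t),q[1]+34*np.sin(t),np.full_like(t,z-8)-np.radians(q[2])*34*np.cos(t)]
        m=pj(X); return -cv2.remap(g,m[:,:1].copy(),m[:,1:].copy(),1).mean()
    for z in(-3,0,3):
        r=min((minimize(cost,[a,b,0],args=(z,),method='Nelder-Mead') for a in(-4,0,4) for b in(-3,0,3)),key=lambda r:r.fun); print(z,r.x.round(2),r.fun)
E
python3 - <<'E'
from cupfit import *
snap('wrist','w10'); cupfit('w10')
o=sensors.observe();print(o['tool_pos'],o['opening'],o['grasp_force'])
W=R.from_quat(o['tool_rot']).as_matrix();print(W)
E
```

```text
-3 [ 6.36 -1.21  0.01] -116.56224060058594
0 [ 3.79 -1.28  0.  ] -114.99661254882812
3 [ 0.87 -1.32  0.01] -111.0882797241211
[479.76652773  23.29476505 171.88818496] 8.58126317293705 49.426584988832474
[[-0.81811464  0.28153177  0.50142627]
 [ 0.15860803  0.94861048 -0.27382777]
 [-0.55274943 -0.14449227 -0.82072532]]
```

Run:
```python
from h import *
F=frame([0,0,-1],[.76,-.65,0])
go([490,-180,260],F); print(R.from_matrix(F).as_quat())
```

```text
shift [ -89.3 -202.7  -11.5] turn [ 28.6   30.01 112.37] rows 16.7
[0.90828616 0.41834943 0.         0.        ]
```

Emit:
{"name": "jog_arm", "arguments": {
  "commands": [
    [0,[-30,-40,-30],[0,0,0]],
    [0,[-89,-203,-11],[28.6,30,112.4]],
    [0,[-89,-203,-11],[28.6,30,112.4]],
    [0,[-89,-203,-11],[28.6,30,112.4]],
    [0,[-89,-203,-11],[28.6,30,112.4]],
    [0,[-89,-203,-11],[28.6,30,112.4]],
    [0,[-89,-203,-11],[28.6,30,112.4]],
    [0,[-89,-203,-11],[28.6,30,112.4]],
    [0,[-89,-203,-11],[28.6,30,112.4]],
    [0,[-89,-203,-11],[28.6,30,112.4]]
  ]
}}

```text
clock: 14.8
tool_pos: [490.0, -180.6, 259.0]
tool_rot: [0.625, 0.764, -0.059, 0.148]
ft_force: [0.4, 0.5, -1.8]
opening: 9.1
grasp_force: 49.5
```

Run:
```python
from h import *
o=sensors.observe(); print(o['opening'],o['q'])
go([508.8,-273.2,190],frame([0,0,-1],[.76,-.65,0]))
```

```text
9.054041021926311 [-0.37155498 -0.23710189  1.94303084 -0.21745036  1.19443842 -0.51545971]
shift [-69.5  -7.9  93.8] turn [13.07 13.73 51.52] rows 7.7
```

Emit:
{"name": "jog_arm", "arguments": {
  "commands": [
    [0,[-69,-8,94],[13.1,13.7,51.5]],
    [0,[-69,-8,94],[13.1,13.7,51.5]],
    [0,[-69,-8,94],[13.1,13.7,51.5]],
    [0,[-69,-8,94],[13.1,13.7,51.5]],
    [0,[-69,-8,94],[13.1,13.7,51.5]],
    [0,[-69,-8,94],[13.1,13.7,51.5]],
    [0,[-69,-8,94],[13.1,13.7,51.5]],
    [0,[-69,-8,94],[13.1,13.7,51.5]],
    [0,[-69,-8,94],[13.1,13.7,51.5]],
    [0,[-69,-8,94],[13.1,13.7,51.5]]
  ]
}}

```text
clock: 15.63
tool_pos: [509.3, -273.0, 190.1]
tool_rot: [0.907, 0.422, -0.0, 0.001]
ft_force: [0.2, 0.3, -1.1]
opening: 8.7
grasp_force: 49.5
```

```bash
cat > check.py <<'E'
from h import *
from scipy.optimize import minimize
def check(s):
    """held cup in scene view: lower visible arcs of disc (pad and back edge), fit cup origin & tilt"""
    im=cv2.GaussianBlur(cv2.imread(f'pics/{s}.png').astype(np.float32),(0,0),1.0)
    g=np.sqrt(sum(cv2.Sobel(im,cv2.CV_32F,dx,1-dx)**2 for dx in(0,1)).sum(2)); g=np.minimum(g,np.percentile(g,98))
    o=sensors.observe();P=np.array(o['tool_pos']);K,Rm,t=cam(s);cc=-Rm.T@t
    r_=np.array([Rm[0,0],Rm[0,1],0]);r_/=np.linalg.norm(r_);f_=np.array([r_[1],-r_[0],0]);f_=f_*np.sign(f_@(cc-P))
    th=np.radians(np.linspace(-100,100,160))
    def cost(q):
        c=P+q[0]*r_+np.array([0,0,q[1]]);v=0
        for h in(0,8):
            X=c+34*(np.outer(np.cos(th),f_)+np.outer(np.sin(th),r_));X[:,2]+=h+34*np.sin(th)*np.radians(q[2])
            m=proj(s,X).astype(np.float32);v-=cv2.remap(g,m[:,:1].copy(),m[:,1:].copy(),1).mean()
        return v
    R_=sorted((minimize(cost,[a,b,e],method='Nelder-Mead') for a in(-6,-3,0,3,6) for b in(-6,-3,0,3) for e in(-3,0,3)),key=lambda r:r.fun)
    for r in R_[:1]: print('along right, up, tilt deg',r.x.round(2),r.fun.round(1))
    print('tool x . right',R.from_quat(o['tool_rot']).as_matrix()[:,0]@r_)
E
python3 - <<'E'
from check import *
from cupfit import *
o=sensors.observe();print(o['tool_pos']);W=R.from_quat(o['tool_rot']).as_matrix();print(W.round(3))
snap('scene','s11');check('s11');snap('wrist','w11');cupfit('w11')
E
```

```text
[ 509.30271516 -272.97645158  190.08566271]
[[ 0.644  0.765  0.   ]
 [ 0.765 -0.644 -0.002]
 [-0.002  0.002 -1.   ]]
along right, up, tilt deg [ 15.7    8.49 -55.55] -587.4
tool x . right 0.9999947304290612
-3 [5.6  0.56 0.  ] -91.96029663085938
0 [2.62 0.56 0.  ] -93.16605377197266
3 [-0.26  0.46  0.  ] -89.99713134765625
```

```bash
sed -i "s/R_=sorted.*/R_=sorted((minimize(cost,[a,b,0],method='Powell',bounds=[(-9,9),(-9,9),(-4,4)]) for a in(-6,-3,0,3,6) for b in(-6,-3,0,3)),key=lambda r:r.fun)/; s/R_\[:1\]/R_[:6:2]/" check.py
python3 - <<'E'
from check import *
check('s11')
# rim in scene picture s6: shift of outer+inner rim ellipse vs model
s='s6';im=cv2.GaussianBlur(cv2.imread(f'pics/{s}.png').astype(np.float32),(0,0),1.0)
g=np.sqrt(sum(cv2.Sobel(im,cv2.CV_32F,dx,1-dx)**2 for dx in(0,1)).sum(2)); g=np.minimum(g,np.percentile(g,98))
K,Rm,t=cam(s);r_=Rm[0]*[1,1,0];r_/=np.linalg.norm(r_);f_=np.array([r_[1],-r_[0],0]);th=np.linspace(0,6.28,200);best=[]
for a in np.arange(-6,6.1,.5):
  for b in np.arange(-6,6.1,.5):
    v=0
    for r in(23,27):
      X=C+[0,0,43+b]+a*r_+r*(np.outer(np.cos(th),f_)+np.outer(np.sin(th),r_));m=proj(s,X).astype(np.float32);v+=cv2.remap(g,m[:,:1].copy(),m[:,1:].copy(),1).mean()
    best.append((v,a,b))
print(sorted(best)[-4:])
E
```

```text
along right, up, tilt deg [-0.89 -1.22  3.67] -519.4
along right, up, tilt deg [-0.89 -1.22  3.67] -519.4
along right, up, tilt deg [-0.9  -1.37  3.76] -519.3
tool x . right 0.9999946174928028
[(np.float32(550.69275), np.float64(-1.5), np.float64(4.0)), (np.float32(551.17957), np.float64(-1.0), np.float64(3.5)), (np.float32(551.26404), np.float64(-1.0), np.float64(4.0)), (np.float32(551.31104), np.float64(-1.5), np.float64(3.5))]
```

Emit:
{"name": "jog_arm", "arguments": {
  "commands": [
    [0,[-0.7,-0.2,15],[0,0,0]],
    [0,[-0.7,-0.2,30],[0,0,0]],
    [0,[-0.7,-0.2,45],[0,0,0]],
    [0,[-0.7,-0.2,54],[0,0,0]],
    [0,[-0.7,-0.2,54],[0,0,0]],
    [0,[-0.7,-0.2,54],[0,0,0]]
  ]
}}

```text
clock: 16.28
tool_pos: [509.4, -272.5, 137.8]
tool_rot: [0.907, 0.422, 0.0, 0.002]
ft_force: [0.1, -0.8, -1.7]
opening: 8.4
grasp_force: 49.5
```

Emit:
{"name": "jog_arm", "arguments": {
  "commands": [
    [0,[0,0,1],[0,0,0]],
    [0,[0,0,2],[0,0,0]],
    [0,[0,0,3],[0,0,0]],
    [0,[0,0,4],[0,0,0]],
    [0,[0,0,4],[0,0,0]]
  ]
}}

```text
clock: 16.7
tool_pos: [509.6, -273.0, 134.1]
tool_rot: [0.907, 0.422, 0.001, 0.002]
ft_force: [0.2, -0.3, -0.8]
opening: 9.0
grasp_force: 49.5
```

Run:
```python
from check import *
from cupfit import *
print(sensors.observe()['tool_pos'],sensors.observe()['moment'])
snap('scene','s12');check('s12');snap('wrist','w12');cupfit('w12')
```

```text
[ 509.58060649 -273.03868083  134.11304911] [-0.016288   -0.0110804   0.05818487]
along right, up, tilt deg [-0.5   0.91  3.41] -508.5
along right, up, tilt deg [-0.41  0.95  3.57] -508.5
along right, up, tilt deg [-0.61  0.85  3.57] -508.4
tool x . right 0.9999992348089533
-3 [5.6  0.5  0.02] -84.77200317382812
0 [2.77 0.53 0.  ] -86.22473907470703
3 [-0.3   0.47  0.01] -83.21603393554688
```

Emit:
{"name": "jog_arm", "arguments": {
  "commands": [
    [0,[-0.7,0,1],[0,0,0]],
    [0,[-0.7,0,2],[0,0,0]],
    [0,[-0.7,0,3],[0,0,0]],
    [0,[-0.7,0,4],[0,0,0]],
    [0,[-0.7,0,4],[0,0,0]],
    [0,[-0.7,0,4],[0,0,0]]
  ]
}}

```text
clock: 17.35
tool_pos: [509.0, -273.5, 129.8]
tool_rot: [0.907, 0.422, 0.0, 0.002]
ft_force: [1.1, 0.2, -1.7]
opening: 9.0
grasp_force: 49.5
```

Emit:
{"name": "jog_arm", "arguments": {
  "commands": [
    [0,[0,0,1],[0,0,0]],
    [0,[0,0,2],[0,0,0]],
    [0,[0,0,2],[0,0,0]],
    [0,[0,0,2],[0,0,0]]
  ]
}}

```text
clock: 17.68
tool_pos: [509.1, -273.5, 127.9]
tool_rot: [0.907, 0.422, 0.001, 0.002]
ft_force: [-0.1, -0.4, -1.0]
opening: 9.0
grasp_force: 49.5
```

Emit:
{"name": "jog_arm", "arguments": {
  "commands": [
    [0,[0,0,1],[0,0,0]],
    [0,[0,0,2],[0,0,0]],
    [0,[0,0,2],[0,0,0]],
    [0,[0,0,2],[0,0,0]]
  ]
}}

```text
clock: 18.02
tool_pos: [509.0, -273.4, 125.9]
tool_rot: [0.907, 0.422, 0.0, 0.002]
ft_force: [0.2, 0.1, -0.1]
opening: 8.6
grasp_force: 49.5
```

Emit:
{"name": "jog_arm", "arguments": {
  "commands": [
    [0,[0,0,0.5],[0,0,0]],
    [0,[0,0,1],[0,0,0]],
    [0,[0,0,1],[0,0,0]]
  ]
}}

```text
clock: 18.27
tool_pos: [509.1, -273.5, 124.9]
tool_rot: [0.907, 0.422, 0.001, 0.002]
ft_force: [0.5, 0.2, -1.0]
opening: 9.1
grasp_force: 49.5
```

Emit:
{"name": "jog_arm", "arguments": {
  "commands": [
    [0,[0,0,0.5],[0,0,0]],
    [0,[0,0,1],[0,0,0]],
    [0,[0,0,1],[0,0,0]]
  ]
}}

```text
clock: 18.52
tool_pos: [509.1, -273.5, 123.9]
tool_rot: [0.907, 0.422, 0.001, 0.002]
ft_force: [0.5, 0.2, -0.7]
opening: 8.8
grasp_force: 49.5
```

Emit:
{"name": "jog_arm", "arguments": {
  "commands": [
    [0,[0,0,0.5],[0,0,0]],
    [0,[0,0,1],[0,0,0]],
    [0,[0,0,1],[0,0,0]]
  ]
}}

```text
clock: 18.77
tool_pos: [509.2, -273.5, 123.2]
tool_rot: [0.907, 0.422, 0.001, 0.002]
ft_force: [-0.3, -0.2, 0.2]
opening: 9.1
grasp_force: 49.8
```

Emit:
{"name": "jog_arm", "arguments": {
  "commands": [
    [0,[0,0,0.5],[0,0,0]],
    [0,[0,0,1],[0,0,0]],
    [0,[0,0,1],[0,0,0]]
  ]
}}

```text
clock: 19.02
tool_pos: [509.3, -273.6, 123.1]
tool_rot: [0.907, 0.422, 0.001, 0.002]
ft_force: [-3.8, 2.6, 6.1]
opening: 9.2
grasp_force: 50.6
```

Contact came at TCP z ≈ 123, as expected for a seated pad. I'll release and retreat.

Emit:
{"name": "jog_arm", "arguments": {
  "commands": [
    [8,[0,0,0],[0,0,0]],
    [12,[0,0,0],[0,0,0]],
    [20,[0,0,0],[0,0,0]],
    [35,[0,0,0],[0,0,0]],
    [45,[0,0,0],[0,0,0]],
    [45,[0,0,0],[0,0,0]]
  ]
}}

```text
clock: 19.52
tool_pos: [509.1, -273.5, 121.8]
tool_rot: [0.907, 0.422, 0.001, 0.002]
ft_force: [0.3, 0.4, 0.3]
opening: 38.5
grasp_force: 0.0
```

Emit:
{"name": "jog_arm", "arguments": {
  "commands": [
    [45,[0,0,0],[0,0,0]],
    [45,[0,0,-8],[0,0,0]],
    [45,[0,0,-25],[0,0,0]],
    [45,[0,0,-55],[0,0,0]],
    [45,[0,0,-90],[0,0,0]],
    [45,[0,0,-120],[0,0,0]],
    [45,[0,0,-120],[0,0,0]],
    [45,[0,0,-120],[0,0,0]]
  ]
}}

```text
clock: 20.18
tool_pos: [510.2, -274.1, 245.6]
tool_rot: [0.907, 0.422, 0.002, 0.005]
ft_force: [-0.1, 1.2, -1.0]
opening: 38.8
grasp_force: 0.0
```

Run:
```python
from check import *
o=sensors.observe();print(o['tool_pos'],o['ft_force'])
snap('scene','s13'); snap('wrist','w13')
# contour fit of seated cup: origin x,y,z and tilt; back-rim circle in wrist, pad+back front arcs in scene
th=np.linspace(0,2*np.pi,240,endpoint=False)
def grad(s):
    im=cv2.GaussianBlur(cv2.imread(f'pics/{s}.png').astype(np.float32),(0,0),1.0)
    g=np.sqrt(sum(cv2.Sobel(im,cv2.CV_32F,dx,1-dx)**2 for dx in(0,1)).sum(2)); return np.minimum(g,np.percentile(g,97))
for s in('w13','s13'):
    g=grad(s)
    def cost(q,z,full=False):
        tx,ty=np.radians(q[2:]);X=np.c_[C[0]+q[0]+34*np.cos(th),C[1]+q[1]+34*np.sin(th),z+8+34*(np.cos(th)*tx+np.sin(th)*ty)]
        m=proj(s,X).astype(np.float32);return -cv2.remap(g,m[:,:1].copy(),m[:,1:].copy(),1).mean()
    for z in(121,123,125):
        r=min((minimize(cost,[a,b,0,0],args=(z,),method='Powell',bounds=[(-10,10),(-10,10),(-8,8),(-8,8)]) for a in(-4,0,4) for b in(-4,0,4)),key=lambda r:r.fun);print(s,z,r.x.round(1),round(r.fun,1))
a=cv2.resize(cv2.imread('pics/w13.png'),(533,400));b=cv2.resize(cv2.imread('pics/s13.png')[190:260,190:265],(267,249),interpolation=2)
c=np.zeros((400,800,3),np.uint8);c[:,:533]=a;c[:249,533:]=b;cv2.imwrite('pics/c13.png',c)
```

```text
[ 510.17233848 -274.12317645  245.57441159] [-0.06269871  1.24462483 -1.02441929]
w13 121 [ 0.7 -1.1  1.6  2.1] -180.8
w13 123 [ 1.1 -0.7  3.   3.8] -179.5
w13 125 [ 1.4 -0.4  4.3  5.2] -177.0
s13 121 [ 0.2 -0.6  0.6 -0.3] -272.0
s13 123 [ 2.3 -2.2  0.9 -0.4] -271.8
s13 125 [ 4.7 -3.9  1.1 -0.2] -271.4
```

```bash
python3 -c "
from workcell import ctrl
print(ctrl.sign_off())"
```

```text
the job is handed in; nothing more can be done
None
```

I handed the job in at about 20 s of the 67 s allowed. The tube's hole faces up to within about 1°, and the large cup is released on the rim, centred to about 3 mm. Contour fits put the cup level to 1–5°, depending on the camera. No verdict came back, and with the picture allowance used up I did not look at the final placement.

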